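Start the lunch warmer

ROBOT

A 6-joint arm with a two-finger parallel gripper is mounted at the origin on the work surface. World frame = base frame: x ahead of the robot, y to its left, z up, the work surface at z = 0. Lengths are in m, angles in degrees, forces in N, time in s.
With the tool pointing down it reaches from about 0.25 to 0.725 m from the base axis. Payload 9.7 kg.
Tool frame: the origin (TCP) lies midway between the tips of the shut fingers; the grasp point (between the pads) lies 19 mm behind it (bot.hold_point_z is the distance from the TCP to the grasp point, in m); z points along the fingers, y is the line along which they close (so a half turn about z gives the same grasp; the last joint's range is limited). The gripper opens to 85 mm and grips with 20 to 120 N. Pads are 22 mm wide; open, the fingers measure 114 mm over their backs; the gripper's body (76 mm by 85 mm) begins 54 mm behind the grasp point. The pads swing forward as they close: fully open they stand 13 mm farther back than shut.
Start: joints at [-74.255, 4.979, 10.078, 95.1, 0, 90], TCP at [0.149, -0.529, 0.231] pointing down, gripper open.
Joint ranges: [-179.16, 179.16], [-48.56, 103.87], [-65.8, 70.77], [-126.05, 130.52], [-82.76, 87.17], [-180, 180]. Speed limits (degrees/s): [127.2, 127.2, 147.25, 180, 180, 180].

INTERFACE

Orientations are given as [roll, pitch, yaw] about the fixed x, y, z axes, in that order (R = Rz(yaw) Ry(pitch) Rx(roll)).
In Python, from workcell import bot gives the robot as it stands.
- The arm moves only by the tool play_rows, never from a script. Its argument "steps" is a list that holds one entry, the list of rows, each a list of 4 numbers: the shift along the tool's x, y, z in m, then the turn about the tool's z in rad. In form: [[[tx, ty, tz, yaw], ...]]. A call has exactly 5 rows; each row shifts and turns the commanded pose from where the row before left it, along the tool's axes as they then stand; what a row does not reach is not made up. A row lasts 1/12 s, in which the tool goes at most 41.7 mm and 7.16 degrees, less where a joint would pass 70% of its speed; a pose out of reach is approached as far as the arm can. A call is refused whole if a number of a shift passes 0.0417 or a number of a turn 0.125, either way. A call with a gripper value outside its range is refused whole. "gripper" is the finger opening in m, from 0 to 0.0854, set as the call begins (left out, the last holds). The fingers move at their own pace and stop on an object; "squeeze" is the grip in N (left out, the last holds). Time passes only in rows, so rows that do not move let the fingers close, or fill a call up. It gives the time, the measured TCP pose, the force, the opening and the grip force at its end, in the units of the state.
- bot.get_obs(): the state, without advancing time (a new reading comes with each control period).
- bot.camera(name): name is "side" or "top" or "wrist"; returns a dict with "img" (400x640x3 uint8, blue, green, red), "vfov" (degrees; the focal length in pixels is half the picture's height over the tangent of half this angle, whatever the lens; pixels are square), "cx", "cy" (the principal point, pixels), "xyz" and "attitude" of the camera in the world. Camera axes: x right, y down, z forward; pixel columns grow to the right and rows downward; lengths in m; the calibration is good to about 2 mm. The wrist camera is an equidistant fisheye: a pixel r from the principal point sees the ray r / f radians off the axis. A picture is of the moment at which its call begins. There is no depth.
- bot.job_done(): hands the job in; it is judged then, once.
The state is a dict: "time": time; "q": joint angles; "qd": joint speeds; "joint_efforts": joint torques, N m; "ee_pos": TCP position; "tcp_rot": TCP orientation; "wrist_force": force on the tool from outside, world axes, zero at the start; "torque": the same for the moment, N m; "opening": finger opening in m; "grasp_force": force on a finger pad.
Only numpy, scipy, OpenCV 4.12 (cv2) and the standard library are available. Lean on these libraries where they do the work, as an engineer would, in place of code of your own. Each camera call takes 0.05 s, during which the arm holds its last target. There are 200 camera calls.

TASK

Warm the lunch: take the black bento tier that fits inside the warming base's rim by its lid ridge, set it down flat on the plate (do not drop it), and swing the base's toggle lever to on. Then press the keys one at a time, blue, then yellow, then red, each fully in and let out again before the next. The wider tier ends up standing on the counter, and the baking cups, chopstick rest and rice paddle are left alone.

Things in the scene. Friction and masses are not known exactly. Their poses are not given: they have to be found in the camera images.
- warmer: fixed grey electric warming base, 240 (x) x 300 (y) x 30 mm high, origin at the centre of its underside. Far half: a metal plate framed by a 10 mm high steel rim. Near half: a black control strip with, along y, three round keys and a toggle lever
- bay (a point): centre of the warming plate, on its surface (warmer frame 55, 0, 30 mm); axes as the warmer's. The rim leaves a clear opening of 96 mm (x) x 160 mm (y), rim bars 6 mm thick, 10 mm high
- tier_narrow: loose closed bento tier, glossy black with a red line, 86 mm (x) x 150 mm (y), 50 mm high to its lid; along the middle of the lid runs a solid grip ridge 16 mm (x) x 90 mm (y) x 24 mm high, so 74 mm overall; lid and tier are one piece; 0.25 to 0.5 kg. Origin at the centre of the underside. It starts left or right of the warmer
- tier_wide: the other bento tier, of the same look, heights and ridge, but 110 mm (x) x 150 mm (y): too wide for the rim. Origin at the centre of the underside
- power (a joint): white-knobbed toggle lever at the left (+y) end of the control strip; 0 = off, leaning to the warmer's -x; 1.0 rad = fully on, leaning to +x; stays where it is left. Pivot at warmer frame (-60, 115, 52) mm, lever 60 mm long, knob of 13 mm radius, on a 70 x 50 x 25 mm block
- power_tip (a point): centre of the lever's knob
- key_blue (a joint): travel of the blue spring key: 0 = out, 0.006 m = fully in; fully in takes about 5 N; springs back
- key_blue_top (a point): centre of the top face of the round blue key, 36 mm diameter, about 52 mm above the counter; pressed straight down. The keys stand 65 mm apart in a row along the warmer's y, in an order that varies
- flag_blue (a joint): white tell-tale tab on the near (-x) side of the blue key: 0 = up; pushed down by the key's arm, and stays down (0.006 m) once the key has been pushed in
- key_yellow (a joint): travel of the yellow spring key: 0 = out, 0.006 m = fully in; fully in takes about 5 N; springs back
- key_yellow_top (a point): centre of the top face of the round yellow key, 36 mm diameter, about 52 mm above the counter; pressed straight down. The keys stand 65 mm apart in a row along the warmer's y, in an order that varies
- flag_yellow (a joint): white tell-tale tab on the near (-x) side of the yellow key: 0 = up; pushed down by the key's arm, and stays down (0.006 m) once the key has been pushed in
- key_red (a joint): travel of the red spring key: 0 = out, 0.006 m = fully in; fully in takes about 5 N; springs back
- key_red_top (a point): centre of the top face of the round red key, 36 mm diameter, about 52 mm above the counter; pressed straight down. The keys stand 65 mm apart in a row along the warmer's y, in an order that varies
- flag_red (a joint): white tell-tale tab on the near (-x) side of the red key: 0 = up; pushed down by the key's arm, and stays down (0.006 m) once the key has been pushed in
- cup_a: orange silicone baking cup, 72 mm wide, 34 mm high; bystander; origin at the centre of its underside
- cup_b: second orange silicone baking cup, 72 mm wide, 34 mm high; bystander; origin at the centre of its underside
- chopstick_rest: blue ceramic chopstick rest, 60 x 22 x 15 mm; bystander; origin at the centre of its underside
- rice_paddle: wooden rice paddle, 200 mm long along its x, 9 mm thick; bystander; origin at the centre of its underside

How it is judged:
By the outcome, as a careful person would: the job done as asked, in the order asked, and still so for the second after the job is handed in, with the robot touching nothing.
It also fails if it takes over 61 s, if anything falls off the work surface, if the arm or the gripper's body presses on something with over 40 N, if the wrist force passes 120 N, or if a joint passes its speed limit or range.

## Working session

There is one attempt and no reset: what is moved stays moved. The work goes in short steps, Python scripts to look and compute and a tool call to move; the robot and the scene stay as the last step left them, time stands still between calls to the robot, and variables do not carry over. Pictures are saved under pics/ and viewed, at most 10 in all, crops included, and the job is handed in when it is done.

Besides the shell and the picture viewer there is one more tool, called after "Call:" as name(argument=value, ...) on one line, values as JSON. play_rows: Moves the arm, as the interface text tells. Its arguments: {"type":"object","properties":{"steps":{"type":"array","items":{"type":"array","items":{"type":"array","items":{"type":"number"}}}},"gripper":{"type":"number"},"squeeze":{"type":"number"}},"required":["steps"]}

```bash
mkdir -p pics; ls; python3 - <<'E'
from workcell import bot
import cv2,numpy as np
for n in ["top","side","wrist"]:
    c=bot.camera(n); cv2.imwrite(f"pics/{n}0.png",c["img"]); print(n,c["vfov"],c["cx"],c["cy"],c["xyz"],c["attitude"])
print(bot.get_obs())
a=cv2.imread("pics/top0.png");
E
```

```text
pics
top 49.12578175597886 324.16935622907965 195.70222965039505 [0.39828928 0.0207569  1.199143  ] [-171.95124443   -1.92831332  -90.90118955]
side 46.750516614098274 320.3293854987902 199.22683901433118 [0.30174937 0.78392413 1.05675157] [-139.62431479   -0.84514815 -163.14064169]
wrist 65.70646984690485 310.76250008962967 203.29992850696215 [ 0.22359543 -0.50957902  0.37347075] [ 1.62719142e+02  1.13940143e-01 -7.42537115e+01]
{'time': 0.15, 'q': array([-7.42549784e+01,  5.00258769e+00,  1.00460665e+01,  9.50983120e+01,
        7.38777128e-05,  9.00008857e+01]), 'qd': array([-0.08067857, -0.14220191,  0.15151032, -0.02240051, -0.06831124,
       -0.16191187]), 'joint_efforts': array([ 1.05325714e-04, -5.20759177e+01,  4.65044618e+01,  1.38656358e-02,
        2.43800355e-05,  1.06507076e-05]), 'ee_pos': array([ 0.14920317, -0.52920917,  0.23076874]), 'tcp_rot': array([-1.79945167e+02, -7.30300814e-05,  1.57441359e+01]), 'wrist_force': array([-0.01161328,  0.45185859,  0.06596035]), 'torque': array([-0.00659167,  0.03158174, -0.0102237 ]), 'grasp_force': 0.0, 'opening': 0.08529848016047198}
```

View pics/top0.png

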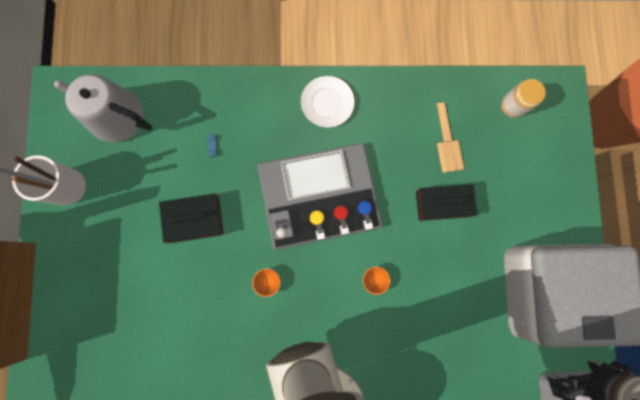

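View pics/side0.png

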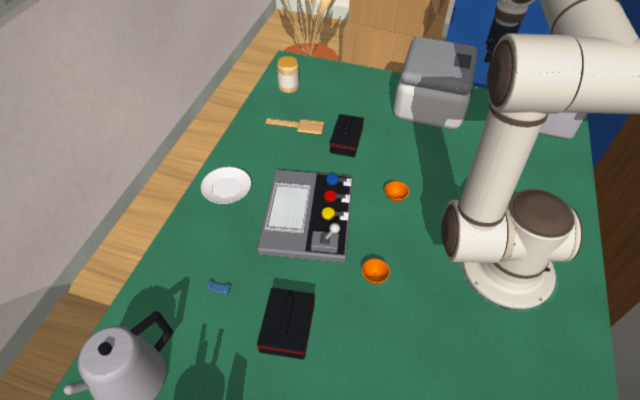

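The top view shows the warmer centred at about (320,195), with keys yellow (317,217), red (341,213) and blue (365,208), and the lever at (281,230). The narrow tier is on the right at (448,202) and the wide one on the left at (191,218). The side view agrees.

```bash
cat > h.py <<'E'
import cv2,numpy as np
from scipy.spatial.transform import Rotation as Ro
def ray(c,uv,fish=False):
    uv=np.atleast_2d(np.array(uv,float)); f=200/np.tan(np.radians(c["vfov"]/2))
    d=(uv-[c["cx"],c["cy"]])/f
    if fish:
        r=np.linalg.norm(d,axis=1,keepdims=True)+1e-9
        v=np.hstack([d/r*np.sin(r),np.cos(r)])
    else: v=np.hstack([d,np.ones((len(d),1))])
    return v@Ro.from_euler("xyz",c["attitude"],degrees=True).as_matrix().T
def plane(c,uv,z,fish=False):
    v=ray(c,uv,fish); o=np.array(c["xyz"]); return (o+v*((z-o[2])/v[:,2])[:,None])[:,:2]
def tri(c1,p1,c2,p2):
    d=[ray(c1,p1)[0],ray(c2,p2)[0]]; o=[np.array(c1["xyz"]),np.array(c2["xyz"])]
    A=0;b=0
    for v,p in zip(d,o):
        v=v/np.linalg.norm(v); M=np.eye(3)-np.outer(v,v); A=A+M; b=b+M@p
    return np.linalg.solve(A,b)
def blobs(img,lo,hi,amin=30,box=None):
    h=cv2.cvtColor(img,cv2.COLOR_BGR2HSV); m=cv2.inRange(h,lo,hi)
    if box: k=np.zeros_like(m); x0,y0,x1,y1=box; k[y0:y1,x0:x1]=255; m&=k
    cs,_=cv2.findContours(m,cv2.RETR_EXTERNAL,cv2.CHAIN_APPROX_NONE)
    cs=[c for c in cs if cv2.contourArea(c)>=amin]; return sorted(cs,key=cv2.contourArea,reverse=True)
def cen(c): m=cv2.moments(c); return np.array([m["m10"],m["m01"]])/m["m00"]
def rect(pts):
    r=cv2.minAreaRect((np.array(pts)*1000).astype(np.float32)); return [np.round(x,1) for x in r]
E
python3 - <<'E'
from h import *
from workcell import bot
c=bot.camera("top"); im=c["img"]; s=bot.camera("side")
K={"y":((20,120,120),(35,255,255)),"r":((170,120,80),(180,255,255)),"b":((105,120,80),(125,255,255))}
for k,(lo,hi) in K.items():
    a=blobs(im,lo,hi,30,(290,190,385,235)); b=blobs(s["img"],lo,hi,15,(300,165,360,225))
    print(k,[cen(x).round(1) for x in a],[cen(x).round(1) for x in b], [plane(c,cen(x),.052).round(4) for x in a], tri(c,cen(a[0]),s,cen(b[0])).round(4) if a and b else '')
for nm,box in (("narrow",(400,170,490,235)),("wide",(150,180,235,255))):
    h=blobs(im,(0,0,0),(180,255,60),100,box)
    p=h[0][:,0]; print(nm,[cv2.contourArea(x) for x in h],rect(plane(c,p,.05)),rect(plane(c,p,.0)),plane(c,cen(h[0]),.03))
pl=blobs(im,(0,0,160),(180,60,255),400,(270,145,365,205)); p=pl[0][:,0]
print("plate",[cv2.contourArea(x) for x in pl],rect(plane(c,p,.03)),rect(plane(c,p,.04)))
cr=cv2.resize(im[140:250,255:485],None,fx=3.4,fy=3.4,interpolation=2); cv2.imwrite("pics/crop1.png",cr)
E
```

```text
y [array([316.2, 217.2])] [array([327.8, 212.8])] [array([[0.5031, 0.0014]])] [0.5026 0.0012 0.0493]
r [] [] [] 
b [array([364.1, 207.3])] [array([331.8, 179.1])] [array([[ 0.5277, -0.1257]])] [ 0.5273 -0.1262  0.0487]
narrow [1586.0] [array([ 540.6, -351.1]), array([ 84.2, 146.6]), np.float64(3.5)] [array([ 546.8, -367.2]), array([ 87.8, 153. ]), np.float64(3.5)] [[ 0.5428412  -0.35765723]]
wide [2311.0] [array([505.8, 327.4]), array([107.2, 153.2]), np.float64(7.9)] [array([510.5, 340.8]), array([111.9, 159.8]), np.float64(7.9)] [[0.50722621 0.33343455]]
plate [2415.5] [array([621.4,   3.8]), array([109.2, 173.9]), np.float64(11.1)] [array([619.5,   4. ]), array([108.3, 172.4]), np.float64(11.1)]
```

View pics/crop1.png

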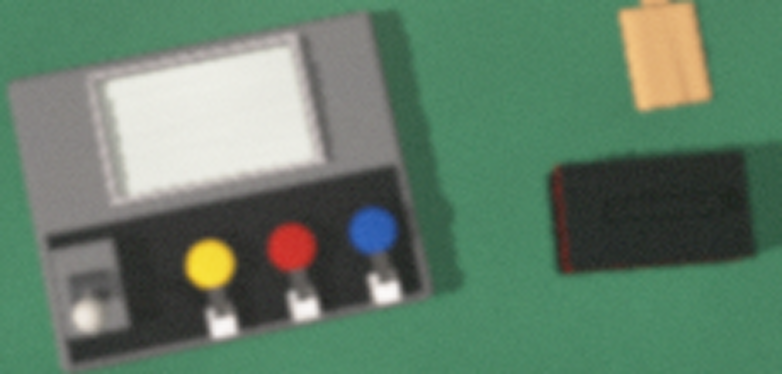

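The crop confirms the key order from left to right: yellow, red, blue. The lever leans to the near side. The rim outline measures 108x172 mm, which matches the given size, so the bay is about (0.6195, 0.004) with yaw 11°. The narrow tier is at about (0.541, -0.351) with yaw 3.5°. I'll go above it now.

Call:
play_rows(steps=[[[0.0355,-0.0054,0,0],[0.0355,-0.0054,0,0],[0.0355,-0.0054,0,0],[0.0355,-0.0054,0,0],[0.0355,-0.0054,0,0]]], gripper=0.0854)

```text
time: 0.67
ee_pos: [0.314, -0.4543, 0.2313]
tcp_rot: [180.0, -0.0, 15.7]
wrist_force: [-0.6, -0.4, -0.2]
opening: 0.0855
grasp_force: 0.0
```

Call:
play_rows(steps=[[[0.0355,-0.0054,0,0],[0.0355,-0.0054,0,0],[0.0355,-0.0054,0,0],[0.0355,-0.0054,0,0],[0.0355,-0.0054,0,0]]])

```text
time: 1.08
ee_pos: [0.4778, -0.38, 0.2312]
tcp_rot: [180.0, 0.0, 15.7]
wrist_force: [0.5, -1.2, -0.6]
opening: 0.0853
grasp_force: 0.0
```

Call:
play_rows(steps=[[[0.0355,-0.0054,0,0],[0.0355,-0.0054,0,0],[0,0,0,-0.1045],[0,0,0,-0.1045],[0,0,0,-0.1045]]])

```text
time: 1.5
ee_pos: [0.5424, -0.3507, 0.2305]
tcp_rot: [-179.9, 0.0, 34.1]
wrist_force: [-0.6, -0.3, -0.1]
opening: 0.0857
grasp_force: 0.0
```

Call:
play_rows(steps=[[[0,0,0,-0.1045],[0,0,0,-0.1045],[0,0,0,-0.1045],[0,0,0,-0.1045],[0,0,0,-0.1045]]])

```text
time: 1.92
ee_pos: [0.5417, -0.3514, 0.2311]
tcp_rot: [-180.0, -0.0, 63.9]
wrist_force: [-0.6, 0.1, 0.7]
opening: 0.0856
grasp_force: 0.0
```

Call:
play_rows(steps=[[[0,0,0,-0.1045],[0,0,0,-0.1045],[0,0,0,-0.1045],[0,0,0,-0.1045],[0,0,0,-0.1045]]])

```text
time: 2.33
ee_pos: [0.5417, -0.3514, 0.231]
tcp_rot: [-180.0, -0.0, 93.9]
wrist_force: [-0.7, -0.7, 0.8]
opening: 0.0856
grasp_force: 0.0
```

```bash
python3 - <<'E'
from h import *
from workcell import bot
c=bot.camera("wrist"); o=bot.get_obs(); print(o["ee_pos"],o["tcp_rot"],o["q"].round(1),c["xyz"],c["attitude"]); cv2.imwrite("pics/w1.png",c["img"])
E
```

```text
[ 0.54167714 -0.35136578  0.23103002] [-1.79982544e+02 -1.52588455e-02  9.42966296e+01] [-33.   18.9  26.3  97.5   0.   52.7] [ 0.53765636 -0.27637494  0.37387729] [ 1.62737773e+02 -2.13343265e-02  3.87887285e+00]
```

View pics/w1.png

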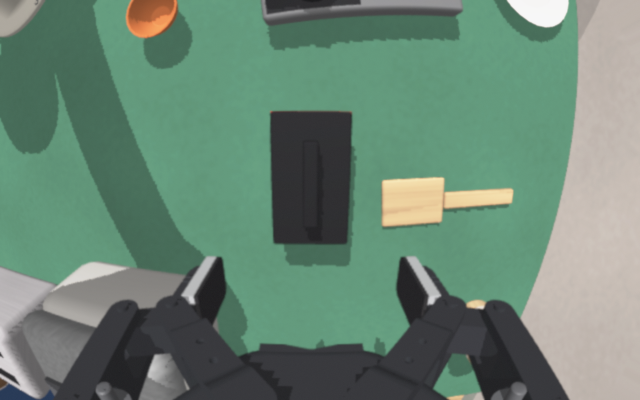

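The wrist view shows the narrow tier with its lid spanning about (271–352, 111–244) and the ridge at (311,190). I'll measure the lid.

```bash
python3 - <<'E'
from h import *
from workcell import bot
c=bot.camera("wrist")
h=blobs(c["img"],(0,0,0),(180,255,62),500,(240,90,372,262))
p=h[0][:,0]; print([cv2.contourArea(x) for x in h],rect(p/1000),"z50",rect(plane(c,p,.05,True)),"z0",rect(plane(c,p,0,True)))
print(plane(c,[(311,141),(311,228),(304,140),(319,140),(304,228),(319,228)],.074,True))
E
```

```text
[9851.5] [array([311.5, 177.5]), array([131.,  79.]), np.float64(90.0)] z50 [array([ 542.5, -351.4]), array([ 83.3, 146.3]), np.float64(3.5)] z0 [array([ 543.3, -362.9]), array([ 96.1, 168.9]), np.float64(3.5)]
[[ 0.53970391 -0.30643074]
 [ 0.54646839 -0.39618703]
 [ 0.53288528 -0.30595274]
 [ 0.54733822 -0.3048622 ]
 [ 0.53919419 -0.39673707]
 [ 0.55478357 -0.39556987]]
```

Call:
play_rows(steps=[[[0,0.001,0.03,0],[0,0,0.03,0],[0,0,0.03,0],[0,0,0.03,0],[0,0,0.03,0]]])

```text
time: 2.85
ee_pos: [0.5425, -0.3512, 0.0798]
tcp_rot: [180.0, 0.0, 93.3]
wrist_force: [0.6, -0.6, 0.8]
opening: 0.0852
grasp_force: 0.0
```

Call:
play_rows(steps=[[[0,0,0.01,0],[0,0,0.008,0],[0,0,0.006,0],[0,0,0.004,0],[0,0,0,0]]])

```text
time: 3.27
ee_pos: [0.5431, -0.3516, 0.0539]
tcp_rot: [180.0, 0.0, 93.5]
wrist_force: [-0.9, 0.4, -0.7]
opening: 0.0852
grasp_force: 0.0
```

Call:
play_rows(steps=[[[0,0,0,0],[0,0,0,0],[0,0,0,0],[0,0,0,0],[0,0,0,0]]], gripper=0.0, squeeze=60)

```text
time: 3.68
ee_pos: [0.5428, -0.3514, 0.0537]
tcp_rot: [180.0, 0.0, 93.6]
wrist_force: [-0.4, -0.1, -0.0]
opening: 0.0255
grasp_force: 0.0
```

Call:
play_rows(steps=[[[0,0,0,0],[0,0,0,0],[0,0,0,0],[0,0,0,0],[0,0,0,0]]])

```text
time: 4.1
ee_pos: [0.5427, -0.3514, 0.0535]
tcp_rot: [180.0, 0.0, 93.6]
wrist_force: [-1.8, 0.2, 4.5]
opening: 0.0144
grasp_force: 59.5
```

Call:
play_rows(steps=[[[0,0,-0.008,0],[0,0,-0.018,0],[0,0,-0.022,0],[0,0,-0.022,0],[0,0,-0.02,0]]])

```text
time: 4.52
ee_pos: [0.5425, -0.3511, 0.1442]
tcp_rot: [-180.0, -0.0, 93.6]
wrist_force: [0.0, 0.6, -3.0]
opening: 0.0143
grasp_force: 58.8
```

Call:
play_rows(steps=[[[0.01,0.003,0,0],[0.02,0.006,0,0],[0.025,0.007,0,0],[0.025,0.007,0,0],[0.025,0.007,0,0]]])

```text
time: 4.93
ee_pos: [0.5658, -0.2428, 0.1417]
tcp_rot: [-179.9, -0.1, 93.6]
wrist_force: [0.2, 0.3, -4.1]
opening: 0.0143
grasp_force: 58.9
```

Call:
play_rows(steps=[[[0.025,0.007,0,0],[0.025,0.007,0,0],[0.025,0.007,0,0],[0.025,0.007,0,0],[0.025,0.007,0,0]]])

```text
time: 5.35
ee_pos: [0.5927, -0.1157, 0.1418]
tcp_rot: [-179.9, -0.0, 93.6]
wrist_force: [0.7, 0.0, -3.5]
opening: 0.0149
grasp_force: 58.9
```

Call:
play_rows(steps=[[[0.025,0.007,0,0],[0.025,0.007,0,0],[0.025,0.007,0,0],[0.025,0.007,0,0],[0.02,0.006,0,0]]])

```text
time: 5.77
ee_pos: [0.6191, 0.0067, 0.1417]
tcp_rot: [-179.9, -0.0, 93.6]
wrist_force: [-0.2, -0.7, -3.5]
opening: 0.0151
grasp_force: 58.9
```

Call:
play_rows(steps=[[[0,0,0,-0.035],[0,0,0,-0.035],[0,0,0,-0.035],[0,0,0,-0.024],[0,0,0,0]]])

```text
time: 6.18
ee_pos: [0.6191, 0.0047, 0.1421]
tcp_rot: [-179.9, -0.0, 101.1]
wrist_force: [0.5, -0.1, -3.9]
opening: 0.0149
grasp_force: 58.9
```

```bash
python3 - <<'E'
from h import *
from workcell import bot
c=bot.camera("wrist"); o=bot.get_obs(); print(o["ee_pos"],o["tcp_rot"],o["q"].round(1),o["opening"],o["wrist_force"]); cv2.imwrite("pics/w2.png",c["img"])
h=blobs(c["img"],(0,0,0),(180,255,62),500,(200,90,420,262))
zb=o["ee_pos"][2]-.0535
print([rect(plane(c,x[:,0],.05+zb,True)) for x in h])
E
```

```text
[0.61920237 0.00451526 0.14242319] [-1.79932749e+02 -1.93167827e-02  1.00955946e+02] [ 0.4 13.7 10.1 86.5  0.  79.5] 0.015015523816297026 [-0.44274307 -0.40491519 -3.6612335 ]
[[array([603.3,  43.4]), array([101.2,  90.2]), np.float64(10.9)]]
```

View pics/w2.png

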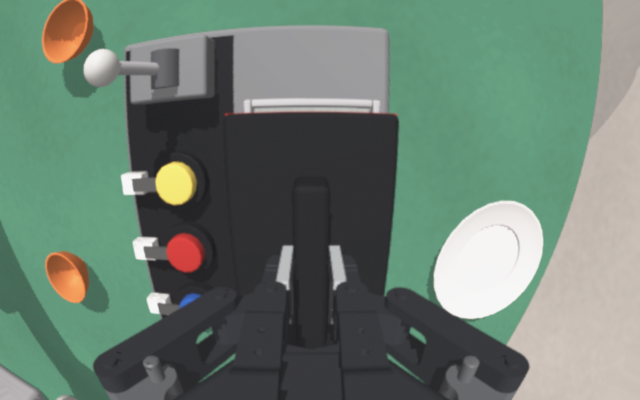

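The view shows the tier held over the plate. The rim's left bar shows at about (246–380, 101) and the lid's edge at (225–398, 115). I'll compare the two.

```bash
python3 - <<'E'
from h import *
from workcell import bot
c=bot.camera("wrist"); im=c["img"]; o=bot.get_obs()
g=cv2.cvtColor(im,cv2.COLOR_BGR2GRAY).astype(int)
print(g[92:120,310],g[92:120,270]); print("row",g[105,235:260],g[105,368:392]); print("lid",g[135,215:240],g[135,388:404])
th=np.radians(11);R=np.array([[np.cos(th),-np.sin(th)],[np.sin(th),np.cos(th)]])
rim=plane(c,[(244.5,103),(383,103)],.04,True); zb=o["ee_pos"][2]-.0535
lid=plane(c,[(225,115),(398,115)],.05+zb,True)
print(rim,lid,"bay-ish",rim.mean(0)-R@[0,.086],"lid c",lid.mean(0)-R@[0,.075])
for p in (rim,lid): d=p[1]-p[0]; print(np.linalg.norm(d),np.degrees(np.arctan2(d[1],d[0])))
E
```

```text
[154 153 154 153 154 167 201 219 221 218 213 201 175 135 131 168 185 185
 173 140  87  55  50  51  50  49  48  48] [153 152 152 152 153 157 181 213 222 221 218 214 197 162 133 152 185 193
 189 167 119  72  53  50  49  50  50  48]
row [148 150 151 151 151 151 151 159 185 212 217 215 213 209 193 169 161 178
 185 184 183 181 180 179 177] [173 174 177 172 166 193 213 215 213 206 191 165 156 155 155 152 146 138
 131 123 117 125 131 132]
lid [48 48 49 48 49 48 49 47 44 44 45 47 47 49 49 49 48 48 48 49 49 49 48 50
 49] [ 48  48  48  48  49  49  46  46  43  61 100 125 131 130 130 130]
[[0.5532651  0.07497258]
 [0.66076939 0.09601972]] [[0.56603789 0.06926748]
 [0.64709433 0.08499848]] bay-ish [0.62342682 0.00107621] lid c [0.62087678 0.00351094]
0.10954522009301823 11.077227664558405
0.0825688260383429 10.983123537935516
```

Call:
play_rows(steps=[[[0.001,0.001,0.01,0],[0,0,0.012,0],[0,0,0.012,0],[0,0,0.01,0],[0,0,0.006,0]]])

```text
time: 6.7
ee_pos: [0.6194, 0.0053, 0.0906]
tcp_rot: [-179.8, -0.0, 101.0]
wrist_force: [0.1, 0.3, -2.8]
opening: 0.0147
grasp_force: 58.8
```

Call:
play_rows(steps=[[[0,0,0.002,0],[0,0,0.002,0],[0,0,0.002,0],[0,0,0.001,0],[0,0,0,0]]])

```text
time: 7.12
ee_pos: [0.6206, 0.0054, 0.0865]
tcp_rot: [180.0, 0.0, 101.0]
wrist_force: [-0.5, -0.6, -3.3]
opening: 0.0144
grasp_force: 58.9
```

Call:
play_rows(steps=[[[0,0,0.001,0],[0,0,0.0005,0],[0,0,0.0005,0],[0,0,0.0005,0],[0,0,0,0]]])

```text
time: 7.53
ee_pos: [0.6204, 0.0053, 0.0837]
tcp_rot: [-180.0, -0.0, 101.0]
wrist_force: [-0.2, 0.1, -3.3]
opening: 0.0149
grasp_force: 58.9
```

```bash
python3 - <<'E'
from workcell import bot
import cv2
o=bot.get_obs();print(o["ee_pos"],o["wrist_force"],o["torque"])
c=bot.camera("side")["img"]; cv2.imwrite("pics/s2.png",cv2.resize(c[150:290,200:400],None,fx=4,fy=4,interpolation=2))
E
```

```text
[0.62038213 0.00533212 0.08369921] [-0.24374723  0.10298592 -3.27706058] [ 0.01051908 -0.06419512  0.01777585]
```

View pics/s2.png

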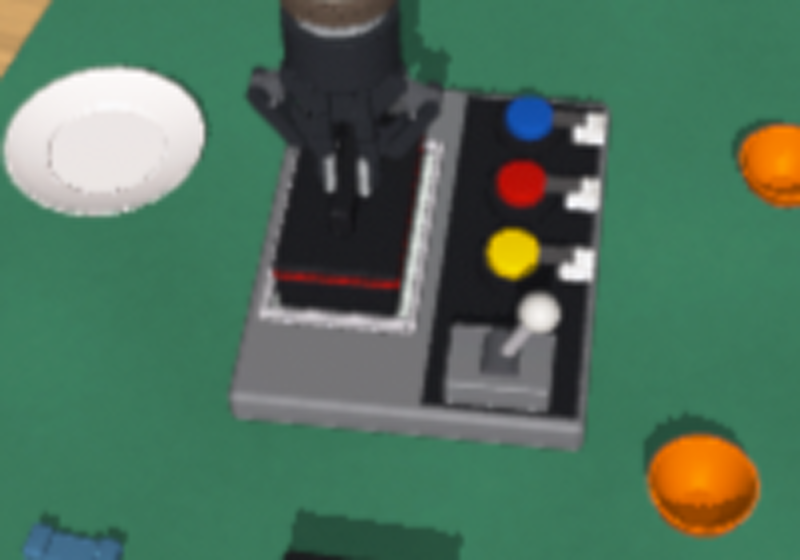

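The tier sits inside the rim on all visible sides, still held just above the plate. I'll lower it gently until it touches.

Call:
play_rows(steps=[[[0,0,0.0005,0],[0,0,0.0005,0],[0,0,0,0],[0,0,0,0],[0,0,0,0]]])

```text
time: 8.0
ee_pos: [0.6204, 0.0053, 0.0836]
tcp_rot: [180.0, 0.0, 101.0]
wrist_force: [-4.9, 1.0, 5.8]
opening: 0.0147
grasp_force: 60.1
```

Contact. I'll release and lift.

Call:
play_rows(steps=[[[0,0,0,0],[0,0,0,0],[0,0,0,0],[0,0,0,0],[0,0,0,0]]], gripper=0.05)

```text
time: 8.42
ee_pos: [0.6205, 0.0053, 0.0827]
tcp_rot: [180.0, -0.0, 101.0]
wrist_force: [-0.3, -0.1, 0.0]
opening: 0.0498
grasp_force: 0.0
```

Call:
play_rows(steps=[[[0,0,0,0],[0,0,-0.01,0],[0,0,-0.02,0],[0,0,-0.03,0],[0,0,-0.03,0]]])

```text
time: 8.83
ee_pos: [0.6198, 0.0053, 0.1739]
tcp_rot: [-179.9, -0.0, 101.0]
wrist_force: [0.9, 0.2, 0.8]
opening: 0.05
grasp_force: 0.0
```

Call:
play_rows(steps=[[[0,0,-0.03,0],[0,0,0,0],[0,0,0,0],[0,0,0,0],[0,0,0,0]]], gripper=0.0)

```text
time: 9.25
ee_pos: [0.62, 0.0053, 0.2017]
tcp_rot: [-179.9, -0.0, 101.0]
wrist_force: [1.4, -1.3, -1.1]
opening: 0.0001
grasp_force: 0.0
```

```bash
python3 - <<'E'
from h import *
from workcell import bot
c=bot.camera("wrist"); o=bot.get_obs(); print(o["ee_pos"],o["tcp_rot"],o["opening"],o["wrist_force"]); im=c["img"]; cv2.imwrite("pics/w3.png",im)
K={"y":((20,120,120),(35,255,255)),"r":((170,120,80),(180,255,255)),"r2":((0,150,80),(6,255,255)),"b":((105,120,80),(125,255,255))}
for k,(lo,hi) in K.items():
    print(k,[plane(c,cen(x),.052,True).round(4) for x in blobs(im,lo,hi,80)])
E
```

```text
[0.61991157 0.00533859 0.20149043] [-1.79881133e+02 -2.33303831e-02  1.00971589e+02] -2.9416124472868157e-05 [0.16012238 0.40325014 0.16675547]
y [array([[0.5059, 0.003 ]])]
r []
r2 [array([[ 0.5181, -0.0597]])]
b [array([[ 0.5303, -0.1219]])]
```

View pics/w3.png

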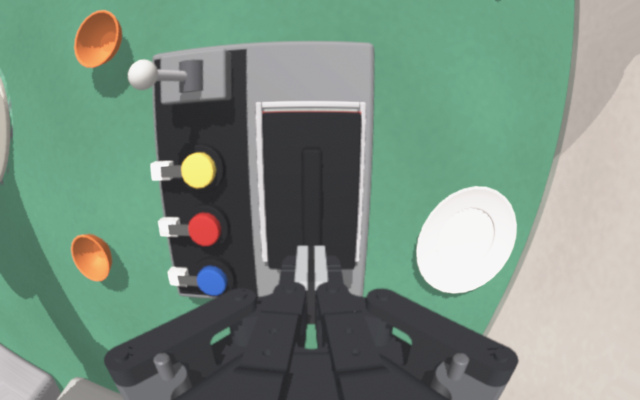

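The tier is seated inside the rim: the rim shows all round the lid at (258–365, 104–265). Next is the lever, whose knob is at (143,74).

Call:
play_rows(steps=[[[0.0143,-0.0234,0,0],[0.0143,-0.0234,0,0],[0.0143,-0.0234,0,0],[0.0143,-0.0234,0,0],[0.0143,-0.0234,0,0]]])

```text
time: 9.72
ee_pos: [0.4902, 0.0535, 0.2016]
tcp_rot: [-179.9, -0.0, 101.0]
wrist_force: [-0.0, 0.8, 0.6]
opening: -0.0001
grasp_force: 0.0
```

Call:
play_rows(steps=[[[0.0143,-0.0234,0,0],[0.0143,-0.0234,0,0],[0.0143,-0.0234,0,0],[0,0,0,0],[0,0,0,0]]])

```text
time: 10.13
ee_pos: [0.414, 0.0823, 0.2026]
tcp_rot: [180.0, 0.0, 101.0]
wrist_force: [-1.3, 0.4, -0.5]
opening: -0.0001
grasp_force: 0.0
```

```bash
python3 - <<'E'
from h import *
from workcell import bot
o=bot.get_obs(); print(o["ee_pos"])
a=bot.camera("top"); b=bot.camera("side"); w=bot.camera("wrist")
for c,box in ((a,(268,215,293,245)),(b,(322,218,345,240))):
    x=blobs(c["img"],(0,0,165),(180,60,255),6,box); print([(cen(k).round(1),cv2.contourArea(k)) for k in x]); c["k"]=cen(x[0]) if x else None
if a["k"] is not None and b["k"] is not None: print(tri(a,a["k"],b,b["k"]))
E
```

```text
[0.41396009 0.08232942 0.20256632]
[(array([280. , 229.7]), 681.5)]
[(array([333.9, 228.6]), 57.5)]
[0.4642439  0.09207984 0.10846604]
```

Call:
play_rows(steps=[[[0,0,0.03,0],[0,0,0.03,0],[0,0,0.025,0],[0,0,0.015,0],[0,0,0.0095,0]]])

```text
time: 10.7
ee_pos: [0.4144, 0.0815, 0.0907]
tcp_rot: [-179.8, 0.0, 100.9]
wrist_force: [0.2, 0.3, 1.0]
opening: -0.0001
grasp_force: 0.0
```

Call:
play_rows(steps=[[[0,0.004,0,0],[0,0.006,0,0],[0,0.006,0,0],[0,0.006,0,0],[0,0.006,0,0]]])

```text
time: 11.12
ee_pos: [0.4435, 0.0875, 0.0942]
tcp_rot: [179.9, -0.0, 101.0]
wrist_force: [-1.8, -1.1, 1.2]
opening: 0.0001
grasp_force: 1.1
```

Call:
play_rows(steps=[[[0,0.006,0,0],[0,0.006,0,0],[0,0.006,0,0],[0,0.006,0,0],[0,0.006,0,0]]])

```text
time: 11.53
ee_pos: [0.4724, 0.0932, 0.0933]
tcp_rot: [180.0, 0.0, 101.0]
wrist_force: [-0.7, -0.1, 0.8]
opening: -0.0002
grasp_force: 0.6
```

Call:
play_rows(steps=[[[0,0.005,0,0],[0,0.004,0,0],[0,0.003,0,0],[0,0.002,0,0],[0,0.001,0,0]]])

```text
time: 11.95
ee_pos: [0.4866, 0.0959, 0.0931]
tcp_rot: [-180.0, 0.0, 101.0]
wrist_force: [-0.8, -0.6, -1.2]
opening: 0.0001
grasp_force: 0.6
```

Call:
play_rows(steps=[[[0,0.002,0,0],[0,0.002,0,0],[0,0.001,0,0],[0,0.001,0,0],[0,0,0,0]]])

```text
time: 12.37
ee_pos: [0.4881, 0.0962, 0.0928]
tcp_rot: [-179.5, 0.0, 101.0]
wrist_force: [-24.9, -4.7, 11.1]
opening: -0.0002
grasp_force: 12.6
```

```bash
python3 - <<'E'
from workcell import bot
import cv2
o=bot.get_obs();print(o["ee_pos"],o["wrist_force"],o["torque"])
c=bot.camera("wrist")["img"]; cv2.imwrite("pics/w4.png",c)
E
```

```text
[0.48811768 0.09620685 0.09284154] [-24.85324708  -4.65029492  11.12127634] [-0.80557981  4.70469912 -0.05988066]
```

View pics/w4.png

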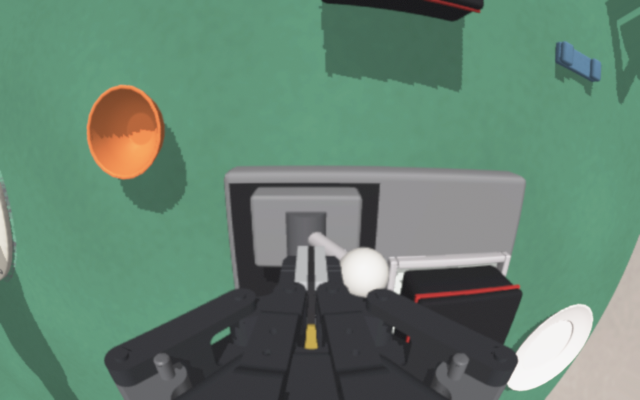

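The lever is fully over to +x, with the knob at (365,272), resting against its stop. I'll back off and go to the blue key.

Call:
play_rows(steps=[[[0,-0.01,0,0],[0,-0.014,0,0],[0,0,-0.015,0],[0,0,-0.02,0],[0,0,-0.015,0]]])

```text
time: 12.83
ee_pos: [0.469, 0.0925, 0.1448]
tcp_rot: [179.9, 0.0, 101.0]
wrist_force: [0.6, -0.7, -0.1]
opening: -0.0001
grasp_force: 0.0
```

Call:
play_rows(steps=[[[-0.0225,0.0018,0,0],[-0.0225,0.0018,0,0],[-0.0225,0.0018,0,0],[-0.0225,0.0018,0,0],[-0.0225,0.0018,0,0]]])

```text
time: 13.25
ee_pos: [0.4996, -0.0173, 0.1438]
tcp_rot: [179.9, 0.0, 101.0]
wrist_force: [0.5, -0.4, 0.7]
opening: -0.0002
grasp_force: 0.0
```

Call:
play_rows(steps=[[[-0.0225,0.0018,0,0],[-0.0225,0.0018,0,0],[-0.0225,0.0018,0,0],[-0.0225,0.0018,0,0],[-0.0225,0.0018,0,0]]])

```text
time: 13.67
ee_pos: [0.5298, -0.1262, 0.1437]
tcp_rot: [179.9, 0.0, 101.0]
wrist_force: [0.7, 0.1, 0.3]
opening: -0.0003
grasp_force: 0.0
```

Call:
play_rows(steps=[[[0,0,0,0],[0,0,0,0],[0,0,0,0],[0,0,0,0],[0,0,0,0]]])

```text
time: 14.08
ee_pos: [0.5293, -0.1242, 0.1435]
tcp_rot: [180.0, 0.0, 101.0]
wrist_force: [0.4, 0.2, 0.6]
opening: -0.0005
grasp_force: 0.0
```

Above blue. I'll press it.

Call:
play_rows(steps=[[[0,0,0.02,0],[0,0,0.025,0],[0,0,0.025,0],[0,0,0.013,0],[0,0,0.003,0]]])

```text
time: 14.5
ee_pos: [0.5278, -0.124, 0.0546]
tcp_rot: [-179.8, -0.1, 101.0]
wrist_force: [-0.0, -0.6, 0.2]
opening: -0.0002
grasp_force: 0.0
```

Call:
play_rows(steps=[[[0,0,0.003,0],[0,0,0.003,0],[0,0,0.003,0],[0,0,0.002,0],[0,0,0.001,0]]])

```text
time: 14.92
ee_pos: [0.53, -0.1249, 0.0462]
tcp_rot: [179.9, 0.0, 101.0]
wrist_force: [-0.0, 2.6, 5.9]
opening: -0.0001
grasp_force: 2.6
```

Call:
play_rows(steps=[[[0,0,0.001,0],[0,0,0.001,0],[0,0,0,0],[0,0,0,0],[0,0,0,0]]])

```text
time: 15.33
ee_pos: [0.5301, -0.1249, 0.0458]
tcp_rot: [179.8, 0.0, 101.0]
wrist_force: [-5.5, 3.2, 17.2]
opening: 0.0003
grasp_force: 8.8
```

Blue bottomed out at 17 N. I'll let it out and look at the flag from the wrist while moving up.

Call:
play_rows(steps=[[[0,0,-0.005,0],[0,0,-0.01,0],[0,0,-0.015,0],[0,0,-0.01,0],[0,0,0,0]]])

```text
time: 15.75
ee_pos: [0.5305, -0.1254, 0.0859]
tcp_rot: [179.8, 0.1, 101.0]
wrist_force: [-0.5, -0.3, 0.6]
opening: -0.0001
grasp_force: 0.0
```

Call:
play_rows(steps=[[[0.025,0,0,0],[0.03,0,0,0],[0.03,0,0,0],[0.03,0,0,0],[0.015,0,0,0]]])

```text
time: 16.17
ee_pos: [0.5037, 0.0049, 0.0828]
tcp_rot: [-180.0, -0.0, 101.0]
wrist_force: [0.3, -0.8, -0.0]
opening: 0.0
grasp_force: 0.0
```

Call:
play_rows(steps=[[[0,0,0,0],[0,0,0,0],[0,0,0.01,0],[0,0,0.01,0],[0,0,0.007,0]]])

```text
time: 16.58
ee_pos: [0.5042, 0.0018, 0.0543]
tcp_rot: [-179.9, -0.0, 100.9]
wrist_force: [-0.2, -0.1, -0.6]
opening: 0.0003
grasp_force: 0.0
```

Call:
play_rows(steps=[[[0,0,0.003,0],[0,0,0.003,0],[0,0,0.003,0],[0,0,0.003,0],[0,0,0.001,0]]])

```text
time: 17.0
ee_pos: [0.5047, 0.0022, 0.0456]
tcp_rot: [179.9, 0.1, 100.9]
wrist_force: [-13.3, -2.9, 29.6]
opening: -0.0002
grasp_force: 14.3
```

Call:
play_rows(steps=[[[0,0,0,0],[0,0,0,0],[0,0,0,0],[0,0,0,0],[0,0,0,0]]])

```text
time: 17.42
ee_pos: [0.5047, 0.0022, 0.0457]
tcp_rot: [179.9, 0.1, 101.0]
wrist_force: [-11.6, -2.6, 22.2]
opening: -0.0003
grasp_force: 11.3
```

Yellow is fully in too. Next is red, 65 mm back.

Call:
play_rows(steps=[[[0,0,-0.005,0],[0,0,-0.01,0],[0,0,-0.015,0],[0,0,-0.01,0],[0,0,0,0]]])

```text
time: 17.83
ee_pos: [0.506, 0.0027, 0.0858]
tcp_rot: [179.8, 0.0, 101.0]
wrist_force: [-0.0, 0.9, -0.5]
opening: -0.0
grasp_force: 0.0
```

Call:
play_rows(steps=[[[-0.015,0,0,0],[-0.02,0,0,0],[-0.02,0,0,0],[-0.01,0,0,0],[0,0,0,0]]])

```text
time: 18.25
ee_pos: [0.5171, -0.0626, 0.0827]
tcp_rot: [-180.0, -0.0, 100.9]
wrist_force: [-0.2, 0.6, -0.9]
opening: 0.0002
grasp_force: 0.0
```

Call:
play_rows(steps=[[[0,0,0,0],[0,0,0,0],[0,0,0.01,0],[0,0,0.01,0],[0,0,0.007,0]]])

```text
time: 18.67
ee_pos: [0.5164, -0.0605, 0.0545]
tcp_rot: [-179.9, -0.0, 101.0]
wrist_force: [-1.0, 0.5, -0.9]
opening: 0.0002
grasp_force: 0.0
```

Call:
play_rows(steps=[[[0,0,0.003,0],[0,0,0.003,0],[0,0,0.003,0],[0,0,0.003,0],[0,0,0.001,0]]])

```text
time: 19.08
ee_pos: [0.517, -0.061, 0.0456]
tcp_rot: [179.9, -0.0, 101.0]
wrist_force: [-12.7, 2.5, 28.3]
opening: 0.0003
grasp_force: 14.0
```

Call:
play_rows(steps=[[[0,0,0,0],[0,0,0,0],[0,0,0,0],[0,0,0,0],[0,0,0,0]]])

```text
time: 19.5
ee_pos: [0.517, -0.061, 0.0457]
tcp_rot: [179.9, -0.0, 101.0]
wrist_force: [-11.3, 2.8, 22.9]
opening: -0.0002
grasp_force: 11.1
```

Call:
play_rows(steps=[[[0,0,-0.005,0],[0,0,-0.015,0],[0,0,-0.03,0],[0,0,-0.04,0],[0,0,-0.04,0]]])

```text
time: 19.92
ee_pos: [0.5164, -0.0612, 0.1741]
tcp_rot: [-179.9, -0.0, 101.0]
wrist_force: [0.1, -0.3, 0.3]
opening: 0.0001
grasp_force: 0.0
```

Call:
play_rows(steps=[[[0,0,0,0],[0,0,0,0],[0,0,0,0],[0,0,0,0],[0,0,0,0]]])

```text
time: 20.33
ee_pos: [0.5164, -0.0611, 0.1718]
tcp_rot: [-179.9, -0.0, 101.0]
wrist_force: [0.1, 0.0, 0.3]
opening: 0.0002
grasp_force: 0.0
```

```bash
python3 - <<'E'
from workcell import bot
import cv2,numpy as np
o=bot.get_obs();print(o["ee_pos"],o["wrist_force"])
a=bot.camera("side")["img"]; w=bot.camera("wrist")["img"]
cv2.imwrite("pics/f.png",np.hstack([cv2.resize(a[150:290,200:400],(560,392),interpolation=2),cv2.resize(w[:,0:400],(240,240))]) if False else np.vstack([cv2.resize(a[150:270,220:380],(400,300),interpolation=2),cv2.resize(w,(400,250))]))
E
```

```text
[ 0.51642318 -0.06111872  0.17177097] [0.07694087 0.02185608 0.29302388]
```

View pics/f.png

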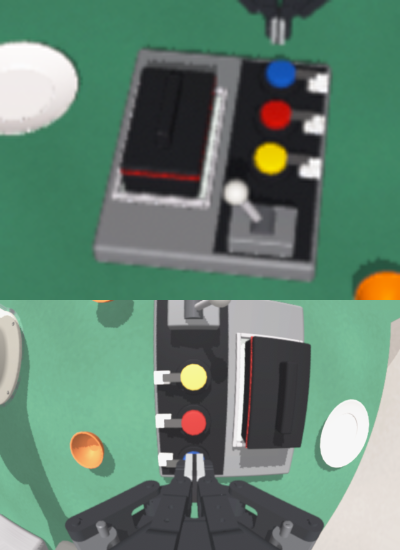

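The final view shows the tier flat within the rim, the lever leaning on, the keys out and the bystanders unmoved. I'll hand it in.

```bash
python3 -c "
from workcell import bot
print(bot.job_done())"
```

```text
the job is handed in; nothing more can be done
None
```

I handed the job in at about 20 s of the 61 s allowed: the narrow tier is set down flat on the plate inside the rim, the lever is on, and blue, yellow and red were each pressed fully in and let out, in that order; I never moved the wide tier or the bystanders, and the hand-in returned no verdict.

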